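Tip the tube block onto the heating plate

ROBOT

A 7-joint arm with a two-finger parallel gripper is mounted at the origin on a cart in front of the work surface, level with it; the furniture and walls round the work are solid. World frame = base frame: x ahead of the robot, y to its left, z up, the work surface at z = 0. Lengths are in m, angles in rad, forces in N, time in s.
With the tool pointing down it reaches from about 0.4 to 0.85 m from the base axis. Payload 4.5 kg.
Tool frame: the origin (TCP) lies between the finger pads; the fingertips stand 25 mm ahead of it and the grasp point (between the pads) lies 6 mm ahead of it (r.tips_ahead is the distance from the TCP to the fingertips, in m); z points along the fingers, y is the direction in which the jaws open and shut (so a half turn about z gives the same grasp; the last joint's range is limited). The gripper opens to 88 mm and grips with 3 to 60 N. Pads are 18 mm wide; open, the fingers measure 123 mm over their backs; the gripper's body (75 mm by 187 mm) begins 45 mm behind the grasp point.
Start: joints at [1.368, 0.689, -0.195, 1.565, 0.157, 0.902, -0.215], TCP at [0.147, -0.608, 0.264] pointing down, gripper open.
Joint ranges: [-3.01, 3.01], [-0.46, 2.08], [-1.47, 1.51], [0.13, 2.56], [-1, 4.14], [0.04, 2.09], [-2.66, 2.66]. Speed limits (rad/s): [2.57, 2.57, 3.14, 3.14, 3.14, 3.14, 3.14].

INTERFACE

Orientations are given as a unit quaternion [x, y, z, w].
In Python, from plant import r, imaging gives the robot as it stands.
- The arm moves only by the tool send_rows, never from a script. Its argument "moves" is one flat list of numbers, 6 for each row, row after row: the shift along the tool's x, y, z in m, then the turn, a rotation vector about the tool's x, y, z in degrees. A call has exactly 5 rows; each row is the pose to reach, as a shift and turn from the pose measured when the call began, along the tool's axes at that moment; what a row does not reach only later rows make up. A row lasts 1/12 s, in which the tool goes at most 41.7 mm and 7.16 degrees, less where a joint would pass 70% of its speed; a pose out of reach is approached as far as the arm can. A call with a gripper value outside its range is refused whole. "claw" is the closure, from -1 (fully open) to 1 (shut), so that 0 is half open, set as the call begins (left out, the last holds). The fingers move at their own pace and stop on an object; "grip_force" is the grip in N (left out, the last holds). Time passes only in rows, so rows that repeat a pose let the fingers close, or fill a call up. It gives the time, the measured TCP pose, the force and the opening at its end, in the units of the state.
- r.get_state(): the state, without advancing time (a new reading comes with each control period).
- imaging.snapshot(name): name is "side" or "top"; returns a dict with "image" (480x640x3 uint8, red, green, blue), "depth" (480x640 float32, m along the optical axis (not along the pixel's ray), 0 where there is no reading), "mtx" (3x3 intrinsics, pixels), "rvec" (rotation vector, rad) and "tvec" (3), from world to camera coordinates, as OpenCV has them. Camera axes: x right, y down, z forward; pixel columns grow to the right and rows downward; lengths in m; the calibration is good to about 2 mm. A picture is of the moment at which its call begins.
- r.finish_job(): hands the job in, once; it reports no verdict.
Trained networks look in a picture, given as the dict that the camera call returned (one of the last four; its "shot" number tells which), for a name from the list of things; names that differ only in an ending like _2 or _b are one class to them, and where a whole thing is asked for, a point or a joint stands for the part that bears it (a point fixed in the world has none). Each returns a list of dicts, best first, with "score" (0 to 1); they miss things now and then, are a little off and sometimes report something else, mostly with a low value. They report only what shows in the picture. A call takes as long as a camera call. They do not tell look-alikes from the thing itself.
- imaging.look_for(query, picture): "box" ([centre column, centre row, width, height] as shares, 0 to 1, of the picture: columns of its width, rows of its height, round what is visible of it).
- imaging.silhouettes(query, picture): "pixels" (480x640 bool, what is visible of it) and "box" ([centre column, centre row, width, height] as shares, 0 to 1, of the picture: columns of its width, rows of its height, round what is visible of it).
- imaging.pinpoint(query, picture): "point" ([column, row] as shares, 0 to 1, of the picture: columns of its width, rows of its height: a listed point, or the origin of a listed thing).
The state is a dict: "clock": time; "q": joint angles; "qd": joint speeds; "joint_torque": joint torques, N m; "tool_pos": TCP position; "eef_rot": TCP orientation; "contact_force": force on the tool from outside, world axes, zero at the start; "moment": the same for the moment, N m; "opening": opening from 0.0 (shut) to 1.0 (fully open).
Only numpy, scipy, OpenCV 4.12 (cv2) and the standard library are available. Lean on these libraries where they do the work, as an engineer would, in place of code of your own. Each camera call takes 0.05 s, during which the arm holds its last target.

TASK

Push the standing aluminium tube block up against the front edge of the slim heating plate, then tip it over that edge so that it lies on the plate with its wells facing up, and push it back until it rests squarely against the control housing. Only push it, never lift it into the air, and leave the tape, stapler and other things on the bench where they stand.

Things in the scene. Friction and masses are not known exactly. Their poses are not given: they have to be found in the camera images.
- heating_plate: Slim grey heating plate fixed on the bench, 150 mm wide, flat steel top 10 mm above the bench. Origin: middle of its upright front edge (a plane 3 to 10 mm up), at bench level; x points level from the front edge back over the plate (to the robot's left, away from the block), y along the edge, z up. The flat top runs from x = 0 to 95 mm; black side lips, 15 mm high, leave y = -68 to +68 mm free.
- plate_stop (a point): Middle of the foot of the stop: the upright front wall of the grey control housing at the back of the plate, 95 mm behind the front edge, at the level of the steel top (10 mm). The housing is 48 mm high and 45 mm deep, its black knob reaches 60 mm.
- tube_block: Aluminium tube block, a 0.8 kg cuboid with twelve 15 mm wells in one face, standing on end 18 to 55 mm short of the plate: 90 mm tall (its z, up), 80 wide (y), 52 deep (x). Origin: its centre, 45 mm up. x points at the plate, up to 0.25 rad askew. Lying home: x down, centre 36 mm above the bench and 50 mm behind the front edge.
- block_wells (a point): Centre of the block's face with the wells (its -x face, 26 mm from the centre), turned away from the plate at the start. Pushed under 30 mm up it slides; pushed over 65 mm up while at the plate's edge it pivots over the edge, passes balance at 40 to 50 degrees and falls onto the plate, at first overhanging the front by 10 to 20 mm.
- tape_roll: Bystander: roll of tan tape lying flat, 96 across, 25 high (mm); origin at the centre of its underside. Leave it alone.
- stapler: Bystander: black stapler, 130 long, 46 high (mm); origin at the centre of its underside. Leave it alone.
- beaker_50: Bystander: small plastic beaker, 49 across, 60 high (mm); origin at the centre of its underside. Leave it alone.
Not all that is in view belongs to the job. Leave any green look-alike of the tube_block alone.

How it is judged:
By the outcome, as a careful person would: the job done as asked, in the order asked, and still so for the second after the job is handed in, with the robot touching nothing.
It also fails if it takes over 51 s, if anything falls off the work surface, if the arm or the gripper's body presses on something with over 40 N, if the wrist force passes 120 N, or if a joint passes its speed limit or range.

## Working session

There is one attempt and no reset: what is moved stays moved. The work goes in short steps, Python scripts to look and compute and a tool call to move; the robot and the scene stay as the last step left them, time stands still between calls to the robot, and variables do not carry over. Pictures are saved under pics/ and viewed, and the job is handed in when it is done.

Besides the shell and the picture viewer there is one more tool, called after "Call:" by a JSON object that holds its "name" and its "arguments", one argument or row to a line. send_rows: Moves the arm, as the interface text tells. Its arguments: {"type":"object","properties":{"moves":{"type":"array"},"claw":{"type":"number"},"grip_force":{"type":"number"}},"required":["moves"]}

```bash
mkdir -p pics; ls; cat > h.py <<'E'
import numpy as np, cv2
from plant import r, imaging
def snap(n):
    p=imaging.snapshot(n); return p
def save(p,f,crop=None,scale=1):
    im=p["image"][:,:,::-1].copy()
    if crop: a,b,c,d=crop; im=im[b:d,a:c]
    if scale!=1: im=cv2.resize(im,None,fx=scale,fy=scale,interpolation=cv2.INTER_CUBIC)
    cv2.imwrite("pics/"+f,im)
def Rt(p): return cv2.Rodrigues(np.array(p["rvec"],float))[0],np.array(p["tvec"],float).reshape(3)
def cloud(p):
    R,t=Rt(p);K=np.array(p["mtx"]);d=p["depth"]
    v,u=np.mgrid[0:480,0:640]
    c=np.stack([(u-K[0,2])/K[0,0]*d,(v-K[1,2])/K[1,1]*d,d],-1)
    w=(c-t)@R
    w[d<=0]=np.nan
    return w
def proj(p,X):
    return cv2.projectPoints(np.array(X,float).reshape(-1,3),np.array(p["rvec"],float),np.array(p["tvec"],float),np.array(p["mtx"],float),None)[0].reshape(-1,2)
E
python3 - <<'E'
from h import *
s=r.get_state();print({k:np.round(v,3) for k,v in s.items()}, r.tips_ahead)
for n in("side","top"):
    p=snap(n);save(p,n+"0.png")
    R,t=Rt(p);print(n,"cam",-R.T@t)
    for q in("tube_block","heating_plate","tape_roll","stapler","beaker_50"):
        for d in imaging.look_for(q,p)[:3]:
            b=np.array(d["box"])*[640,480,640,480];print(q,round(d["score"],2),b.round())
E
```

```text
pics
{'clock': np.float64(0.0), 'q': array([ 1.368,  0.69 , -0.195,  1.566,  0.157,  0.902, -0.215]), 'qd': array([-0.   , -0.001, -0.001,  0.   ,  0.001,  0.001,  0.001]), 'joint_torque': array([ 0.0000e+00, -5.2757e+01, -1.2670e+00, -1.5343e+01, -5.3000e-02,
        7.0000e-03,  0.0000e+00]), 'tool_pos': array([ 0.146, -0.607,  0.263]), 'eef_rot': array([ 0.993,  0.118, -0.   , -0.001]), 'contact_force': array([-0.166,  1.292,  0.176]), 'moment': array([-0.021,  0.005,  0.063]), 'opening': np.float64(1.0)} 0.025
side cam [-0.03485552  0.99484295  1.07873701]
tube_block 0.91 [318. 328.  41.  46.]
tube_block 0.21 [374. 267.  36.  32.]
heating_plate 0.84 [286. 377.  87.  73.]
tape_roll 0.78 [375. 267.  34.  28.]
stapler 0.59 [413. 225.  42.  29.]
beaker_50 0.78 [391. 176.  17.  20.]
top cam [ 0.21741367 -0.02831972  1.55022299]
tube_block 0.83 [204. 289.  34.  43.]
heating_plate 0.72 [159. 287.  62.  58.]
tape_roll 0.68 [319. 298.  39.  37.]
stapler 0.75 [403. 305.  46.  25.]
beaker_50 0.92 [469. 247.  26.  19.]
```

View pics/side0.png

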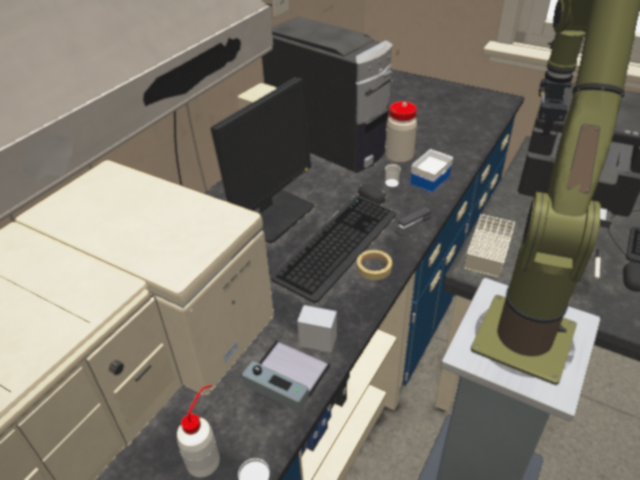

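View pics/top0.png

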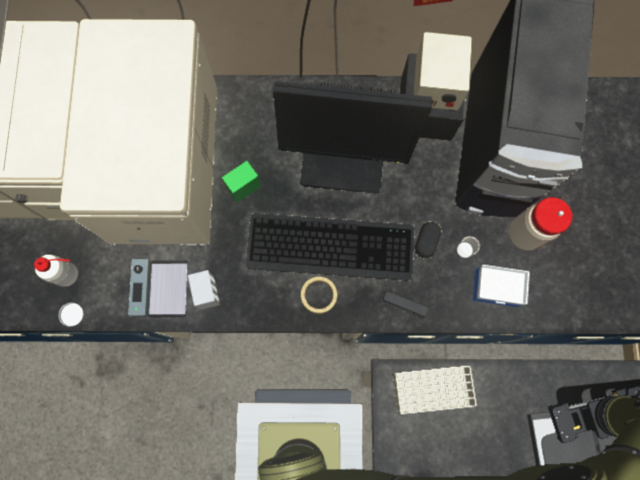

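```bash
python3 - <<'E'
from h import *
a=snap("side");b=snap("top")
save(a,"side_c.png",(230,290,390,430),5);save(b,"top_c.png",(110,230,270,350),5)
for p,boxes in ((a,None),(b,None)):
    w=cloud(p)
    for q in("tube_block","heating_plate","tape_roll"):
        m=imaging.silhouettes(q,p)[0]["pixels"]
        x=w[m];x=x[~np.isnan(x[:,0])]
        print(q,len(x),np.percentile(x,[2,25,50,75,98],axis=0).round(3).tolist())
    np.savez("pics/%s0.npz"%("side" if p is a else "top"),image=p["image"],depth=p["depth"],mtx=p["mtx"],rvec=p["rvec"],tvec=p["tvec"],mb=imaging.silhouettes("tube_block",p)[0]["pixels"],mp=imaging.silhouettes("heating_plate",p)[0]["pixels"])
E
```

```text
tube_block 1526 [[0.391, 0.224, -0.001], [0.405, 0.253, 0.033], [0.426, 0.271, 0.07], [0.448, 0.279, 0.088], [0.468, 0.288, 0.092]]
heating_plate 3518 [[0.368, 0.312, 0.005], [0.399, 0.348, 0.009], [0.437, 0.403, 0.014], [0.477, 0.437, 0.045], [0.514, 0.449, 0.054]]
tape_roll 603 [[0.381, -0.088, -0.003], [0.4, -0.074, 0.007], [0.425, -0.037, 0.017], [0.45, -0.007, 0.022], [0.469, 0.004, 0.026]]
tube_block 923 [[0.689, 0.116, 0.001], [0.707, 0.139, 0.056], [0.722, 0.157, 0.087], [0.735, 0.174, 0.091], [0.764, 0.203, 0.096]]
heating_plate 3189 [[0.369, 0.306, 0.004], [0.403, 0.34, 0.009], [0.441, 0.378, 0.013], [0.478, 0.405, 0.045], [0.513, 0.439, 0.055]]
tape_roll 459 [[0.381, -0.094, -0.002], [0.394, -0.078, 0.02], [0.422, -0.054, 0.024], [0.457, -0.025, 0.026], [0.472, -0.006, 0.032]]
```

View pics/side_c.png

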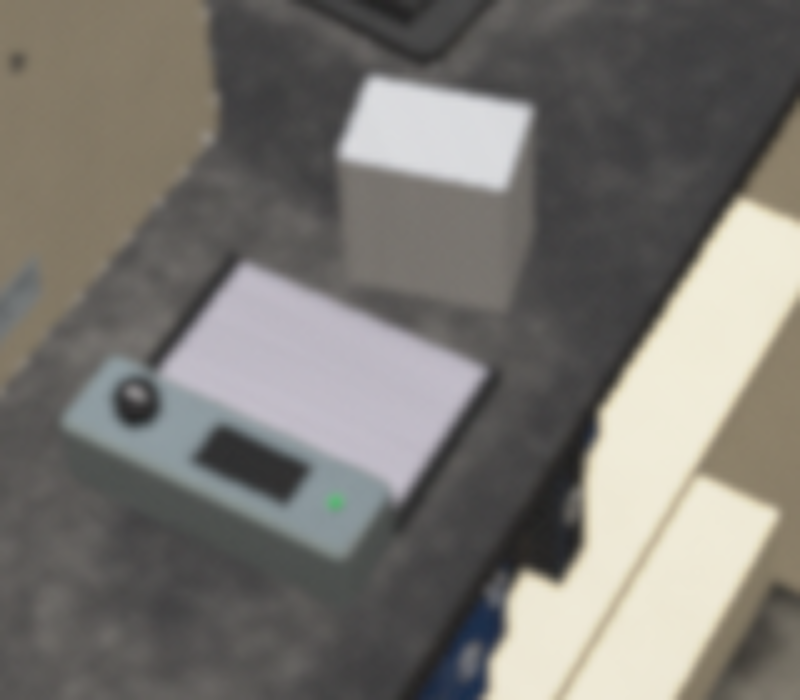

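View pics/top_c.png

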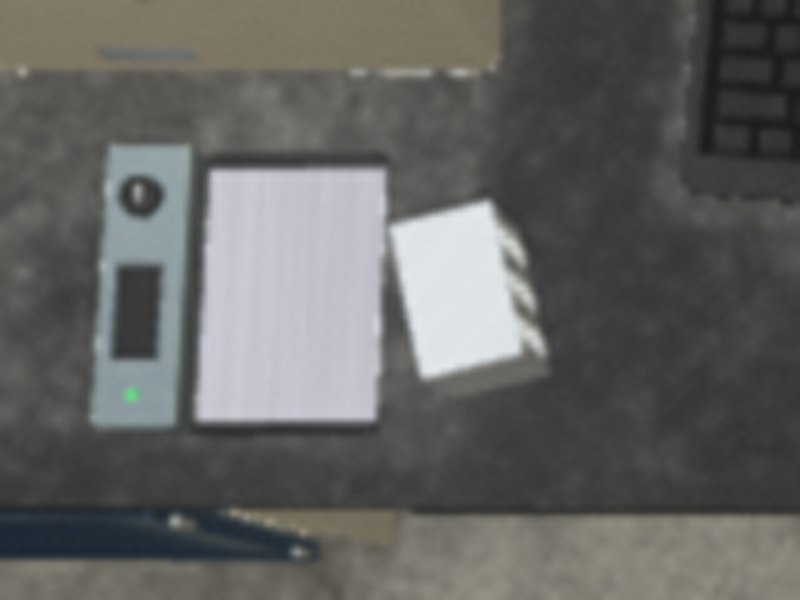

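```bash
cat > m.py <<'E'
from h import *
def blockpts(p):
    w=cloud(p); return w
def rect(pts,px=None):
    c,s,a=cv2.minAreaRect((pts[:,:2]*1000).astype(np.float32)); return np.array(c).round(1),np.array(s).round(1),round(a,1)
def region(w,lo,hi):
    m=np.all((w>lo)&(w<hi),-1); return w[m]
E
python3 - <<'E'
from m import *
for n in("side","top"):
    p=dict(np.load("pics/%s0.npz"%n)); w=cloud(p)
    x=region(w,[.35,.19,.082],[.52,.31,.1]); print(n,"blocktop",len(x),rect(x), x[:,2].mean())
    # plate
    x=region(w,[.33,.28,.007],[.56,.47,.014]); print("platetop",len(x),rect(x),x[:,2].mean())
    x=region(w,[.33,.28,.04],[.56,.47,.055]); print("housing top",len(x),rect(x),np.median(x[:,2]))
    x=region(w,[.33,.28,.006],[.56,.5,.07]); print("all",len(x),rect(x))
    x=region(w,[.33,.15,-.02],[.56,.25,.004]);print("bench z",np.median(x[:,2]))
E
```

```text
side blocktop 645 (array([434.3, 253.3]), array([81.5, 59. ]), 13.6) 0.08826624641047326
platetop 1460 (array([443.2, 365.5]), array([151.8, 169.8]), 1.0) 0.009737569786557144
housing top 1242 (array([464.3, 372.3]), array([193.5, 186. ]), 1.1) 0.04663172346872309
all 3773 (array([463.5, 388.9]), array([194.9, 217.5]), 0.6)
bench z -0.0016242418159355839
top blocktop 662 (array([433.7, 248.9]), array([80.9, 53.1]), 14.8) 0.09016987140869964
platetop 1440 (array([445.6, 375.2]), array([187.9, 219.5]), 90.0) 0.010385214049037847
housing top 949 (array([463.5, 374.6]), array([192.9, 182.1]), 0.0) 0.04786496759185528
all 3277 (array([446. , 390.3]), array([228. , 218.3]), 0.0)
bench z -0.00039166959178666577
```

The two candidates in the top view are the grey-white cuboid at (204,289) and the green cuboid at (240,178). In the crop, the grey one has wells on its right-hand face and stands just short of the plate, so it is the target. The green one is the look-alike and stays where it is. Next I'll fit the plate edge precisely.

```bash
cat >> m.py <<'E'
def plate(p):
    """front edge via cloud: plate top colour+height, corners of steel top"""
    w=cloud(p); hsv=p["image"].astype(int)
    m=np.all((w>[.34,.27,.006])&(w<[.54,.46,.014]),-1)&(hsv.sum(-1)>400)
    m=m.astype(np.uint8); n,l,st,_=cv2.connectedComponentsWithStats(m)
    k=1+np.argmax(st[1:,4]); return w[l==k],(l==k)
E
python3 - <<'E'
from m import *
for n in("side","top"):
    p=dict(np.load("pics/%s0.npz"%n)); x,m=plate(p)
    print(n,len(x),rect(x),x.min(0).round(3),x.max(0).round(3))
    c,s,a=cv2.minAreaRect((x[:,:2]*1000).astype(np.float32));print(cv2.boxPoints((c,s,a)).round(1).tolist())
    # front edge line fit: for bins in x, min y
    xs=np.arange(.385,.51,.008);ys=[np.min(x[(abs(x[:,0]-q)<.004),1]) for q in xs]
    f=np.polyfit(xs,ys,1);print("front y=%.4f+%.4f*(x-.44)"%(np.polyval(f,.44),f[0]),np.std(ys-np.polyval(f,xs)))
    w=cloud(p);b=region(w,[.35,.19,.08],[.52,.31,.1]); c,s,a=cv2.minAreaRect((b[:,:2]*1000).astype(np.float32));print(cv2.boxPoints((c,s,a)).round(1).tolist())
print([d for d in dir(r) if d[0]!="_"],[d for d in dir(imaging) if d[0]!="_"])
w=cloud(p)
for nm,box in(("left box foot",([.5,.1,.005],[.75,.6,.3])),): 
    b=region(w,*box); print(nm,b.min(0),np.percentile(b,1,axis=0))
E
```

```text
side 1337 (array([443. , 346.1]), array([ 80.1, 137.3]), 89.4) [0.374 0.307 0.006] [0.512 0.387 0.014]
[[373.8999938964844, 306.79998779296875], [511.20001220703125, 305.20001220703125], [512.0999755859375, 385.3999938964844], [374.79998779296875, 386.8999938964844]]
front y=0.3089+0.0213*(x-.44) 0.0011045618605029777
[[387.79998779296875, 272.29998779296875], [401.70001220703125, 215.0], [480.8999938964844, 234.1999969482422], [467.0, 291.5]]
top 1351 (array([442.9, 351.1]), array([133. ,  95.7]), 0.9) [0.376 0.302 0.006] [0.509 0.4   0.014]
[[375.70001220703125, 397.8999938964844], [377.20001220703125, 302.20001220703125], [510.20001220703125, 304.3999938964844], [508.70001220703125, 400.1000061035156]]
front y=0.3042+0.0162*(x-.44) 0.000756734840140066
[[387.79998779296875, 264.29998779296875], [401.29998779296875, 212.89999389648438], [479.5, 233.60000610351562], [466.0, 285.0]]
['Unreachable', 'finish_job', 'get_state', 'tips_ahead'] ['look_for', 'pinpoint', 'silhouettes', 'snapshot']
left box foot [0.50002614 0.10003132 0.00500001] [0.50250009 0.10387876 0.00525181]
```

```bash
cat >> m.py <<'E'
from scipy.spatial.transform import Rotation as Ro
def Rt_tool(psi,th):
    a=np.radians(psi);t=np.radians(th);f=np.array([-np.sin(a),np.cos(a),0]);e=np.array([np.cos(a),np.sin(a),0]);u=np.array([0,0,1.])
    return np.stack([np.cos(t)*f+np.sin(t)*u,e,np.sin(t)*f-np.cos(t)*u],1)
def cur():
    s=r.get_state(); return np.array(s["tool_pos"]),Ro.from_quat(s["eef_rot"]).as_matrix(),s
def decomp(R):
    return np.degrees(np.arctan2(R[1,1],R[0,1])),np.degrees(np.arcsin(R[2,0])),np.degrees(np.arcsin(R[2,1]))
def go(tcp,psi,th,p0=None,R0=None):
    """relative shift(tool axes, m) & rotvec(deg) to target"""
    if p0 is None: p0,R0,_=cur()
    d=R0.T@(np.array(tcp)-p0); rv=np.degrees(Ro.from_matrix(R0.T@Rt_tool(psi,th)).as_rotvec())
    print("shift",d.round(4),"|%.3f|"%np.linalg.norm(d),"rv",rv.round(1),"|%.1f|"%np.linalg.norm(rv)); return d,rv
def tip(tcp=None,th=40,psi=1):
    return np.array(tcp)+.025*Rt_tool(psi,th)[:,2]
def tcp_for_tip(T,psi,th): return np.array(T)-.025*Rt_tool(psi,th)[:,2]
E
python3 - <<'E'
from m import *
p=dict(np.load("pics/top0.npz"));w=cloud(p)
x=w[(w[...,2]>.1)&(w[...,2]<.6)&(w[...,0]<.62)&(w[...,0]>.1)]
H,ex,ey=np.histogram2d(x[:,0],x[:,1],bins=[np.arange(.1,.66,.04),np.arange(-.9,.7,.08)])
print(ey.round(2));
for a,b in zip(ex,H.astype(int)): print(round(a,2),b.tolist())
p0,R0,_=cur();print(decomp(R0))
for wp in ([.33,-.5,.27],-50,0),([.45,-.35,.27],-30,5): go(*wp)
E
```

```text
[-0.9  -0.82 -0.74 -0.66 -0.58 -0.5  -0.42 -0.34 -0.26 -0.18 -0.1  -0.02
  0.06  0.14  0.22  0.3   0.38  0.46  0.54  0.62]
0.1 [0, 0, 0, 148, 944, 0, 0, 0, 0, 0, 0, 0, 0, 0, 0, 0, 0, 0, 0]
0.14 [0, 0, 50, 258, 1378, 0, 0, 0, 0, 0, 0, 0, 0, 0, 0, 0, 0, 0, 0]
0.18 [0, 70, 326, 188, 9, 0, 0, 0, 0, 0, 0, 0, 0, 0, 0, 0, 0, 0, 0]
0.22 [0, 0, 0, 0, 0, 0, 0, 0, 0, 0, 0, 0, 0, 0, 0, 0, 0, 0, 0]
0.26 [0, 0, 0, 0, 0, 0, 0, 0, 0, 0, 0, 0, 0, 0, 0, 0, 0, 0, 0]
0.3 [0, 0, 0, 0, 0, 0, 0, 0, 0, 0, 0, 0, 0, 0, 0, 0, 0, 0, 0]
0.34 [0, 0, 0, 0, 0, 0, 0, 0, 0, 0, 0, 0, 0, 0, 0, 0, 0, 0, 0]
0.38 [0, 0, 0, 0, 0, 0, 0, 0, 0, 0, 0, 0, 0, 0, 0, 0, 0, 0, 0]
0.42 [0, 0, 0, 0, 0, 0, 0, 0, 0, 0, 0, 0, 0, 0, 0, 0, 0, 0, 32]
0.46 [0, 0, 0, 0, 0, 0, 0, 0, 0, 0, 0, 0, 0, 0, 0, 0, 0, 0, 281]
0.5 [0, 0, 0, 0, 0, 0, 0, 0, 0, 0, 0, 0, 0, 0, 0, 0, 0, 0, 22]
0.54 [0, 0, 0, 538, 37, 0, 0, 0, 0, 0, 0, 0, 0, 0, 1023, 1225, 1228, 773, 0]
0.58 [0, 0, 9, 524, 271, 0, 0, 0, 0, 0, 0, 0, 0, 0, 811, 653, 650, 424, 43]
0.62 [0, 0, 0, 0, 0, 0, 0, 0, 0, 0, 0, 0, 0, 0, 0, 0, 0, 0, 0]
(np.float64(-76.4321149278236), np.float64(0.0006990639582537586), np.float64(0.004327725880985257))
shift [ 0.2035 -0.0616 -0.0063] |0.213| rv [  0.    0.  -26.4] |26.4|
shift [ 0.3553 -0.1792 -0.0063] |0.398| rv [  2.    4.7 -46.4] |46.7|
```

```bash
python3 - <<'E'
from m import *
for n in("side","top"):
    p=dict(np.load("pics/%s0.npz"%n));w=cloud(p)
    x=region(w,[.45,.15,.06],[.66,.5,.28]);print(n,len(x),np.percentile(x[:,0],[0,.5,2,10,50]).round(3),np.percentile(x[:,1],[0,.5,2]).round(3), x[:,2].max())
    x=region(w,[.5,.15,.2],[.6,.5,.5]);print(n,len(x),np.percentile(x[:,0],[0,.5,2,10]).round(3),np.percentile(x[:,1],[0,.5,2]).round(3),x[:,2].max())
E
```

```text
side 5769 [0.45  0.452 0.461 0.559 0.561] [0.231 0.24  0.255] 0.2799995872785746
side 5861 [0.557 0.558 0.559 0.56 ] [0.249 0.254 0.261] 0.3497678099451244
top 3222 [0.45  0.452 0.458 0.559 0.56 ] [0.226 0.231 0.241] 0.2799970551274046
top 4212 [0.557 0.558 0.559 0.56 ] [0.243 0.243 0.244] 0.35346033106404434
```

Call:
{"name": "send_rows", "arguments": {
  "moves": [0.04, -0.012, 0, 0, 0, -5.3, 0.08, -0.024, 0, 0, 0, -10.6, 0.12, -0.036, 0, 0, 0, -15.9, 0.16, -0.048, 0, 0, 0, -21.2, 0.2, -0.06, 0, 0, 0, -26.5],
  "claw": 0
}}

```text
clock: 1.62
tool_pos: [0.328, -0.5015, 0.2639]
eef_rot: [0.939, 0.345, 0.0, 0.0]
contact_force: [0.1, 0.1, -0.9]
opening: 0.644
```

```bash
python3 - <<'E'
from m import *
go([.43,-.34,.27],-25,0)
E
```

```text
shift [ 0.1822 -0.0572 -0.0061] |0.191| rv [  0.    0.  -24.7] |24.7|
```

Call:
{"name": "send_rows", "arguments": {
  "moves": [0.036, -0.011, 0, 0, 0, -5, 0.072, -0.022, 0, 0, 0, -10, 0.108, -0.034, 0, 0, 0, -15, 0.144, -0.045, 0, 0, 0, -20, 0.18, -0.056, 0, 0, 0, -25]
}}

```text
clock: 2.03
tool_pos: [0.4298, -0.3408, 0.2641]
eef_rot: [0.841, 0.541, -0.0, 0.0]
contact_force: [1.1, 1.1, 0.1]
opening: 0.498
```

```bash
python3 - <<'E'
from m import *
go([.45,-.14,.27],1,0)
E
```

```text
shift [ 0.1912 -0.0647 -0.0061] |0.202| rv [  0.    0.  -25.5] |25.5|
```

Call:
{"name": "send_rows", "arguments": {
  "moves": [0.038, -0.013, 0, 0, 0, -5.1, 0.076, -0.026, 0, 0, 0, -10.2, 0.115, -0.039, 0, 0, 0, -15.3, 0.153, -0.052, 0, 0, 0, -20.4, 0.19, -0.065, 0, 0, 0, -25.5]
}}

```text
clock: 2.45
tool_pos: [0.4493, -0.139, 0.2642]
eef_rot: [0.699, 0.715, 0.0, 0.001]
contact_force: [0.7, -0.4, 0.1]
opening: 0.5
```

```bash
python3 - <<'E'
from m import *
go([.432,.05,.22],1,33)
E
```

```text
shift [ 0.1894 -0.0131  0.044 ] |0.195| rv [-0.  33.1  0.3] |33.1|
```

Call:
{"name": "send_rows", "arguments": {
  "moves": [0.038, -0.003, 0.009, 0, 6.6, 0, 0.076, -0.006, 0.018, 0, 13.2, 0, 0.114, -0.009, 0.027, 0, 19.8, 0, 0.152, -0.011, 0.036, 0, 26.4, 0, 0.19, -0.013, 0.044, 0, 33, 0]
}}

```text
clock: 2.87
tool_pos: [0.4328, 0.0516, 0.2206]
eef_rot: [0.67, 0.685, 0.201, -0.203]
contact_force: [0.2, 0.3, -0.6]
opening: 0.498
```

```bash
python3 - <<'E'
from m import *
p,R,s=cur();print(decomp(R),s["q"].round(2),p+.025*R[:,2])
T=tcp_for_tip([.432,.16,.08],1,40);print(T);go(T,1,40)
E
```

```text
(np.float64(1.1823303379251373), np.float64(33.14809892899468), np.float64(0.19302737230430644)) [ 0.7   0.79 -0.93  2.15  0.06  0.43 -0.07] [0.43256138 0.06525523 0.19969555]
[0.43228045 0.14393276 0.09915111]
shift [0.0109 0.001  0.1522] |0.153| rv [0.  6.9 0.3] |6.9|
```

Call:
{"name": "send_rows", "arguments": {
  "moves": [0.002, 0, 0.03, 0, 1.4, 0, 0.004, 0, 0.06, 0, 2.8, 0, 0.007, 0, 0.09, 0, 4.2, 0, 0.009, 0, 0.12, 0, 5.6, 0, 0.011, 0.001, 0.15, 0, 6.9, 0]
}}

```text
clock: 3.28
tool_pos: [0.4329, 0.1426, 0.1004]
eef_rot: [0.657, 0.672, 0.239, -0.245]
contact_force: [19.1, 3.2, 0.8]
opening: 0.5
```

```bash
python3 - <<'E'
from m import *
p,R,s=cur();print(decomp(R),s["q"].round(2),p+.025*R[:,2],s["contact_force"])
T=tcp_for_tip([.430,.175,.016],1,40);print(T);go(T,1,40)
a=snap("side");save(a,"s1.png",(200,240,440,420),3.3);b=snap("top");save(b,"t1.png",(110,200,310,350),4)
E
```

```text
(np.float64(1.3096849243223923), np.float64(40.07649014302015), np.float64(-0.0039690332189065616)) [ 0.5   1.08 -0.82  2.23  0.15  0.04 -0.11] [0.43255953 0.15871059 0.08125795] [19.12138162  3.17655955  0.81761132]
[0.43028045 0.15893276 0.03515111]
shift [-0.0295 -0.0023  0.0605] |0.067| rv [-0.2 -0.1  0.2] |0.3|
```

View pics/s1.png

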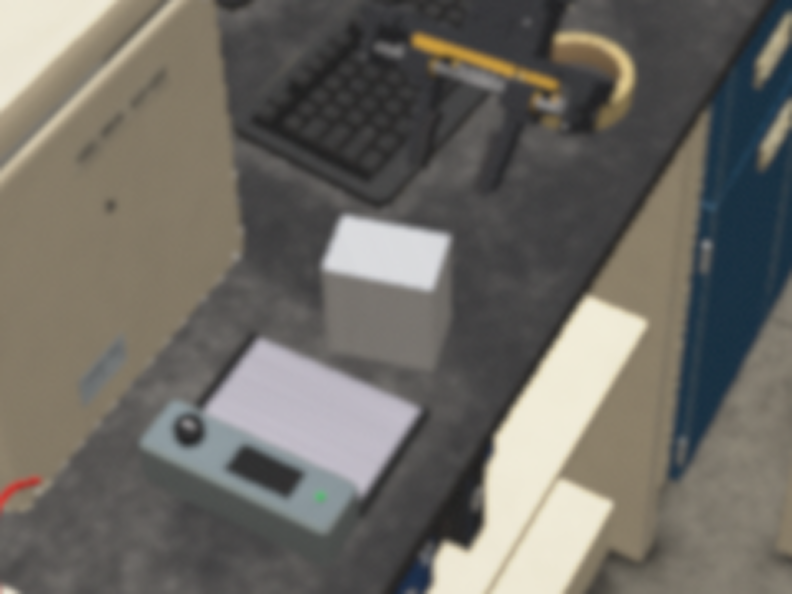

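View pics/t1.png

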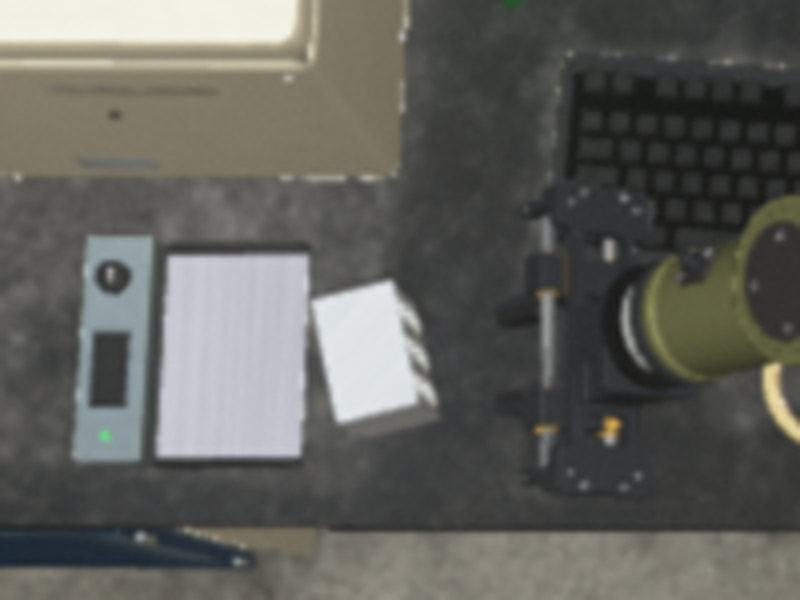

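```bash
cat > fk.py <<'E'
import numpy as np, itertools
from scipy.spatial.transform import Rotation as Ro
from scipy.optimize import least_squares
Rz=lambda a:Ro.from_euler('z',a).as_matrix(); Ry=lambda a:Ro.from_euler('y',a).as_matrix()
def fk(q,P,S):
    h,L1,L2,L3,c,a1,a2=P
    p=np.array([0,0,h]);R=Rz(S[0]*q[0])@Ry(q[1]); p=p+R@[a1,0,L1]
    R=R@Rz(S[1]*q[2])@Ry(q[3]); p=p+R@[a2,0,L2]
    R=R@Rz(S[2]*q[4])@Ry(q[5]); p=p+R@[0,0,L3]
    return p,R@Rz(S[3]*q[6]+c)
E
python3 - <<'E'
from m import *
from fk import *
s=r.get_state();print(s["contact_force"],s["clock"],s["q"],s["qd"].round(3))
D=[([1.368,.6895,-.195,1.5655,.157,.902,-.215],[.1465,-.6075,.2635],[.993,.118,0,-.001]),
([.7,.79,-.93,2.15,.06,.43,-.07],[.4328,.0516,.2206],[.67,.685,.201,-.203]),
(s["q"],s["tool_pos"],s["eef_rot"])]
best=[]
for S in itertools.product([1,-1],repeat=4):
  for c0 in(0,1.57,3.14,-1.57):
    def f(P):
        o=[]
        for q,p,e in D:
            a,R=fk(q,P,S); Re=Ro.from_quat(e).as_matrix(); o+=list((a-p)*5)+list((R-Re).ravel())
        return o
    k=least_squares(f,[.3,.4,.4,.3,c0,0,0]);best.append((k.cost,S,k.x.round(4).tolist()))
best.sort(key=lambda b:b[0]);print(*best[:4],sep="\n")
E
```

```text
[ 0.14250993 -0.77697139  0.46243451] 3.3833 [ 0.49517315  1.08731077 -0.82334106  2.22419881  0.15241925  0.0443388
 -0.11359838] [ 0.047 -0.093 -0.029  0.004 -0.043 -0.032  0.03 ]
(np.float64(0.019214496343375166), (-1, -1, -1, -1), [0.4435, 0.4699, 0.2733, 0.3097, -4.7084, 0.1293, -0.0126])
(np.float64(0.0192144963433752), (-1, -1, -1, -1), [0.4435, 0.4699, 0.2733, 0.3097, 1.5748, 0.1293, -0.0126])
(np.float64(0.01921449634337524), (-1, -1, -1, -1), [0.4435, 0.4699, 0.2733, 0.3097, 1.5748, 0.1293, -0.0126])
(np.float64(0.019214496343375256), (-1, -1, -1, -1), [0.4435, 0.4699, 0.2733, 0.3097, 1.5748, 0.1293, -0.0126])
```

```bash
python3 - <<'E'
from m import *
from fk import *
s=r.get_state()
D=[([1.368,.6895,-.195,1.5655,.157,.902,-.215],[.1465,-.6075,.2635],[.993,.118,0,-.001]),
([.7,.79,-.93,2.15,.06,.43,-.07],[.4328,.0516,.2206],[.67,.685,.201,-.203]),
(s["q"],s["tool_pos"],s["eef_rot"])]
S=(-1,-1,-1,-1)
for q,p,e in D:
    _,R=fk(q,[0]*4+[1.5708,0,0],S); print("rot err deg",np.degrees(Ro.from_matrix(R.T@Ro.from_quat(e).as_matrix()).as_rotvec()).round(2))
def fk2(q,P):
    R=Rz(-q[0]);p=np.array([0,0,P[0]]); R=R@Ry(q[1]); 
    R=R@Rz(-q[2]); p=p+R@[P[1],0,P[2]]; R=R@Ry(q[3]); p=p+R@[P[3],0,0]+R@[0,0,P[4]]
    R=R@Rz(-q[4])@Ry(q[5]); p=p+R@[P[5],0,P[6]]
    return p
f=lambda P:np.concatenate([(fk2(q,P)-p) for q,p,e in D])
k=least_squares(f,[.3,0,.3,0,.3,0,.2]);print(k.x.round(4),(f(k.x)*1000).round(1))
E
```

```text
rot err deg [ 0.11 -0.02  0.02]
rot err deg [-0.16 -0.09  0.67]
rot err deg [ 0. -0. -0.]
[ 0.2915 -0.0209  0.6802  0.0111  0.3642  0.0669  0.3282] [ 27.9   8.5   3.3 -14.2   1.6   7.5   9.8   0.7 -10.8]
```

```bash
cat > log.py <<'E'
from m import *
import json,sys
def log():
    p,R,s=cur(); q=np.array(s["q"])
    open("log.jsonl","a").write(json.dumps([q.tolist(),p.tolist(),list(map(float,s["eef_rot"]))])+"\n")
    print("psi,th,roll",np.round(decomp(R),1),"q",q.round(2),"tip",(p+.025*R[:,2]).round(4),"F",np.round(s["contact_force"],1),"t",s["clock"])
E
python3 - <<'E'
from log import *
log()
T=tcp_for_tip([.430,.16,.05],1,30);go(T,1,30)
E
```

```text
psi,th,roll [ 1.4 40.2 -0.3] q [ 0.5   1.09 -0.82  2.22  0.15  0.04 -0.11] tip [0.4311 0.1596 0.0797] F [ 0.1 -0.8  0.5] t 3.3833
shift [-0.0145 -0.0012  0.0234] |0.027| rv [ -0.5 -10.2   0.2] |10.2|
```

Call:
{"name": "send_rows", "arguments": {
  "moves": [0, 0, 0, 0, -2.5, 0, -0.003, 0, 0.005, 0, -5, 0, -0.007, 0, 0.012, 0, -7.5, 0, -0.011, -0.001, 0.018, 0, -10, 0, -0.015, -0.001, 0.023, 0, -10.2, 0]
}}

```text
clock: 3.8
tool_pos: [0.4289, 0.1438, 0.0883]
eef_rot: [0.667, 0.689, 0.188, -0.213]
contact_force: [-0.1, 0.7, -0.7]
opening: 0.498
```

```bash
python3 - <<'E'
from log import *
log()
T=tcp_for_tip([.430,.17,.016],1,30);go(T,1,30)
E
```

```text
psi,th,roll [ 2.3 32.9 -1.4] q [ 0.39  1.03 -0.75  2.22  0.88  0.07 -0.91] tip [0.4279 0.1574 0.0674] F [-0.1  0.7 -0.7] t 3.8
shift [-0.0161  0.0031  0.0499] |0.053| rv [-1.9 -2.9  0.4] |3.5|
```

```bash
python3 - <<'E'
from log import *
from fk import Rz,Ry
L=[json.loads(l) for l in open("log.jsonl")]
L=[([1.368,.6895,-.195,1.5655,.157,.902,-.215],[.1465,-.6075,.2635],[.993,.118,0,-.001]),([.7,.79,-.93,2.15,.06,.43,-.07],[.4328,.0516,.2206],[.67,.685,.201,-.203])]+L
for q,p,e in L:
    U=Rz(-q[0])@Ry(q[1])
    F=U@Rz(-q[2])@Ry(q[3]); print("upper",U[:,2].round(2),"forearm",F[:,2].round(2),"fx",F[:,0].round(2),"tool",Ro.from_quat(e).as_matrix()[:,2].round(2),p)
E
```

```text
upper [ 0.13 -0.62  0.77] forearm [ 0.34 -0.71 -0.62] fx [-0.13  0.62 -0.77] tool [-0.  0. -1.] [0.1465, -0.6075, 0.2635]
upper [ 0.54 -0.46  0.7 ] forearm [ 0.4   0.54 -0.74] fx [-0.91  0.2  -0.36] tool [-0.01  0.55 -0.84] [0.4328, 0.0516, 0.2206]
upper [ 0.78 -0.42  0.46] forearm [ 0.02  0.65 -0.76] fx [-1.    0.03 -0.  ] tool [-0.02  0.64 -0.76] [0.4316268838053228, 0.14352942213064987, 0.09881995178504799]
upper [ 0.79 -0.33  0.51] forearm [-0.    0.59 -0.81] fx [-1.   -0.04 -0.03] tool [-0.04  0.54 -0.84] [0.42892805213143487, 0.14382092833479632, 0.08834212936000227]
```

Call:
{"name": "send_rows", "arguments": {
  "moves": [-0.003, 0, 0.008, -0.5, -1, 0, -0.006, 0.001, 0.018, -1, -2, 0, -0.009, 0.002, 0.028, -1.5, -3, 0, -0.012, 0.003, 0.035, -2, -3, 0, -0.013, 0.003, 0.04, -2, -3, 0]
}}

```text
clock: 4.22
tool_pos: [0.4281, 0.1511, 0.0522]
eef_rot: [0.673, 0.693, 0.177, -0.185]
contact_force: [-0.6, 0.1, -0.6]
opening: 0.498
```

```bash
python3 - <<'E'
from log import *
log()
T=tcp_for_tip([.430,.17,.016],1,30);go(T,1,30)
E
```

```text
psi,th,roll [ 1.7 29.7 -0.2] q [ 0.41  1.16 -0.9   2.24  1.79  0.29 -1.82] tip [0.4277 0.1634 0.0305] F [-0.6  0.1 -0.6] t 4.2167
shift [-0.0017  0.0023  0.0158] |0.016| rv [-0.5  0.3  0.5] |0.8|
```

Call:
{"name": "send_rows", "arguments": {
  "moves": [-0.002, 0.001, 0.009, 0, 0, 0, -0.003, 0.002, 0.017, 0, 0, 0, 0.006, 0.002, 0.022, 0, 0, 0, 0.015, 0.002, 0.027, 0, 0, 0.3, 0.023, 0.002, 0.032, 0, 0, 0.5]
}}

```text
clock: 4.63
tool_pos: [0.4299, 0.1868, 0.0364]
eef_rot: [0.677, 0.69, 0.177, -0.185]
contact_force: [-0.4, -0.1, -0.6]
opening: 0.498
```

```bash
python3 - <<'E'
from log import *
log()
T=tcp_for_tip([.430,.23,.015],1,30);go(T,1,30)
E
```

```text
psi,th,roll [ 1.2 29.6 -0.4] q [ 0.37  1.24 -0.98  2.23  1.87  0.41 -1.94] tip [0.4295 0.1991 0.0147] F [-0.4 -0.1 -0.6] t 4.6333
shift [0.0268 0.0009 0.015 ] |0.031| rv [-0.4  0.4 -0. ] |0.6|
```

Next I push forward 30 mm slowly, which should square the block up.

Call:
{"name": "send_rows", "arguments": {
  "moves": [0.005, 0, 0.003, 0, 0, 0, 0.01, 0, 0.006, 0, 0, 0, 0.016, 0, 0.009, 0, 0.2, 0, 0.021, 0.001, 0.012, 0, 0.3, 0, 0.027, 0.001, 0.015, 0, 0.4, 0]
}}

```text
clock: 5.05
tool_pos: [0.43, 0.2169, 0.0363]
eef_rot: [0.677, 0.689, 0.178, -0.187]
contact_force: [-0.1, -4.2, 0.4]
opening: 0.503
```

```bash
cat >> log.py <<'E'
def blk(views=("side","top"),tag=None,zlo=.08,zhi=.1,lo=(.35,.19),hi=(.52,.42)):
    for n in views:
        p=snap(n); w=cloud(p)
        im=p["image"].astype(int)
        m=np.all((w>[*lo,zlo])&(w<[*hi,zhi]),-1)&(im.sum(-1)>430)
        l,st=cv2.connectedComponentsWithStats(m.astype(np.uint8))[1:3]
        k=1+np.argmax(st[1:,4]); x=w[l==k]
        c,s,a=cv2.minAreaRect((x[:,:2]*1000).astype(np.float32))
        print(n,len(x),"c",np.round(c,1),"s",np.round(s,1),"a",round(a,1),cv2.boxPoints((c,s,a)).round(0).tolist(),"z",x[:,2].mean().round(4))
        if tag: save(p,n+tag+".png",(210,280,370,400) if n=="side" else (110,230,270,350),4)
E
python3 - <<'E'
from log import *
log();blk(tag="2")
T=tcp_for_tip([.430,.245,.015],1,30);go(T,1,30)
E
```

```text
psi,th,roll [ 1.1 29.9 -0.4] q [ 0.33  1.26 -1.02  2.21  1.89  0.45 -2.  ] tip [0.4296 0.2294 0.0146] F [-0.1 -4.2  0.4] t 5.05
side 605 c [440.3 266.8] s [83.  55.8] a 1.6 [[398.0, 294.0], [400.0, 238.0], [483.0, 240.0], [481.0, 296.0]] z 0.0884
top 666 c [438.9 264. ] s [79.6 53.8] a 1.0 [[399.0, 290.0], [400.0, 236.0], [479.0, 238.0], [478.0, 292.0]] z 0.0901
shift [ 0.012  -0.0001  0.0071] |0.014| rv [-0.4 -0.1 -0. ] |0.4|
```

View pics/top2.png

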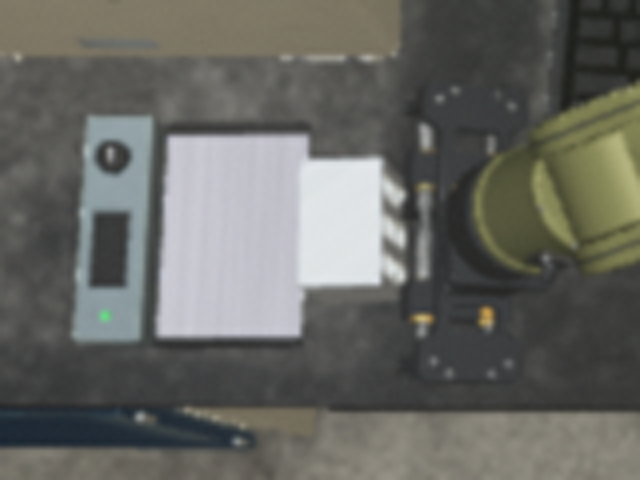

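View pics/side2.png

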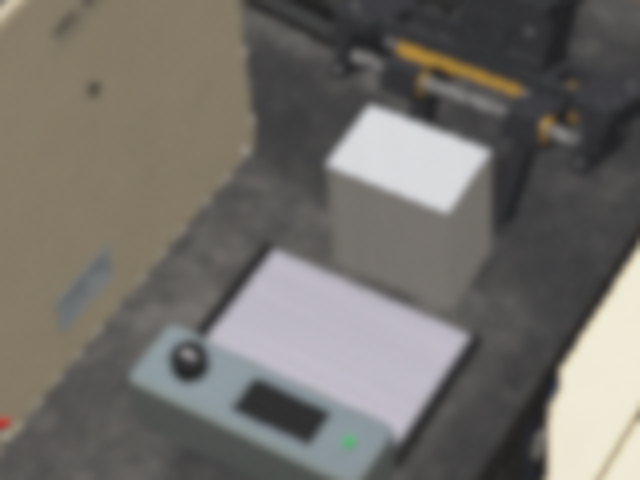

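Call:
{"name": "send_rows", "arguments": {
  "moves": [0.003, 0, 0.0017, 0, 0, 0, 0.006, 0, 0.0035, 0, 0, 0, 0.009, 0, 0.005, 0, 0, 0, 0.011, 0, 0.0065, 0, 0, 0, 0.013, 0, 0.0075, 0, 0, 0]
}}

```text
clock: 5.57
tool_pos: [0.4308, 0.2324, 0.0362]
eef_rot: [0.677, 0.689, 0.179, -0.186]
contact_force: [-0.7, -15.3, 10.0]
opening: 0.5
```

```bash
python3 - <<'E'
from log import *
log();blk()
E
```

```text
psi,th,roll [ 1.1 29.9 -0.3] q [ 0.3   1.27 -1.04  2.21  1.89  0.48 -2.03] tip [0.4304 0.2449 0.0146] F [ -0.7 -15.3  10. ] t 5.5667
side 618 c [441.  282.2] s [82.5 57.2] a 1.3 [[399.0, 310.0], [400.0, 253.0], [483.0, 255.0], [482.0, 312.0]] z 0.0883
top 664 c [440.3 276.8] s [81.8 53.7] a 1.2 [[399.0, 303.0], [400.0, 249.0], [482.0, 251.0], [481.0, 304.0]] z 0.0902
```

Call:
{"name": "send_rows", "arguments": {
  "moves": [-0.017, 0, -0.01, 0, 0, 0, -0.017, 0, -0.01, 0, 0, 0, -0.002, 0, -0.036, 0, 0, 0, 0.013, 0, -0.062, 0, 0, 0, 0.013, 0, -0.062, 0, 0, 0]
}}

```text
clock: 6.08
tool_pos: [0.4329, 0.2162, 0.1019]
eef_rot: [0.675, 0.69, 0.183, -0.186]
contact_force: [0.5, 0.1, 0.2]
opening: 0.496
```

```bash
python3 - <<'E'
from log import *
log()
T=tcp_for_tip([.435,.245,.076],1,30);go(T,1,30)
E
```

```text
psi,th,roll [ 1.3 30.3  0.1] q [ 0.31  1.08 -0.98  2.22  1.66  0.31 -1.87] tip [0.4326 0.2288 0.0803] F [0.5 0.1 0.2] t 6.0833
shift [0.0119 0.0027 0.0118] |0.017| rv [-0.1 -0.3  0.3] |0.4|
```

Call:
{"name": "send_rows", "arguments": {
  "moves": [0.006, 0.002, 0.007, 0, 0, 0.2, 0.011, 0.003, 0.013, 0, 0, 0.3, 0.017, 0.004, 0.015, 0, 0, 0.3, 0.022, 0.004, 0.017, 0, 0, 0.3, 0.027, 0.004, 0.02, 0, 0, 0.3]
}}

```text
clock: 6.5
tool_pos: [0.4361, 0.2504, 0.0974]
eef_rot: [0.677, 0.688, 0.182, -0.187]
contact_force: [0.0, -4.6, 4.1]
opening: 0.501
```

```bash
python3 - <<'E'
from log import *
log()
p=snap("side");save(p,"s3.png",(210,280,370,400),4)
E
```

```text
psi,th,roll [ 1.  30.3 -0.1] q [ 0.25  1.1  -1.02  2.19  1.7   0.36 -1.95] tip [0.4358 0.263  0.0758] F [ 0.  -4.6  4.1] t 6.5
```

View pics/s3.png

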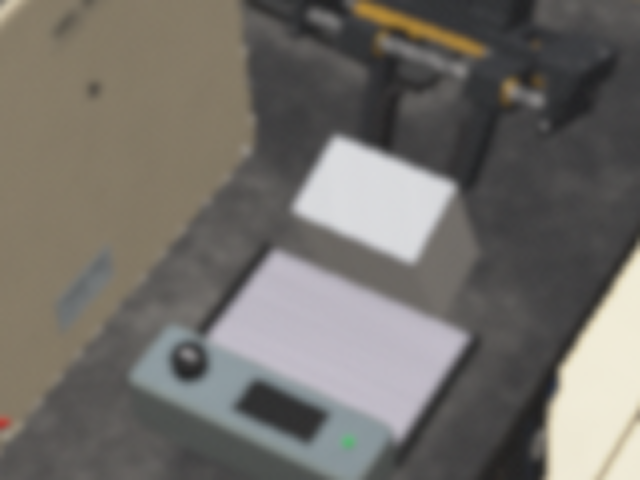

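The block is tipping over the edge squarely, at about 15°. I'll keep going.

Call:
{"name": "send_rows", "arguments": {
  "moves": [0.005, 0, 0.0016, 0, 0, 0, 0.01, 0, 0.0032, 0, 0, 0, 0.0145, 0, 0.005, 0, 0, 0, 0.019, 0, 0.0065, 0, 0, 0, 0.024, 0, 0.008, 0, 0, 0]
}}

```text
clock: 6.97
tool_pos: [0.4351, 0.2774, 0.1029]
eef_rot: [0.676, 0.689, 0.182, -0.188]
contact_force: [-1.1, 0.6, 0.6]
opening: 0.496
```

```bash
python3 - <<'E'
from log import *
log()
p=snap("side");save(p,"s4.png",(210,280,370,400),4)
E
```

```text
psi,th,roll [ 1.1 30.4 -0.2] q [ 0.2   1.1  -1.04  2.17  1.69  0.38 -1.99] tip [0.4348 0.29   0.0813] F [-1.1  0.6  0.6] t 6.9667
```

View pics/s4.png

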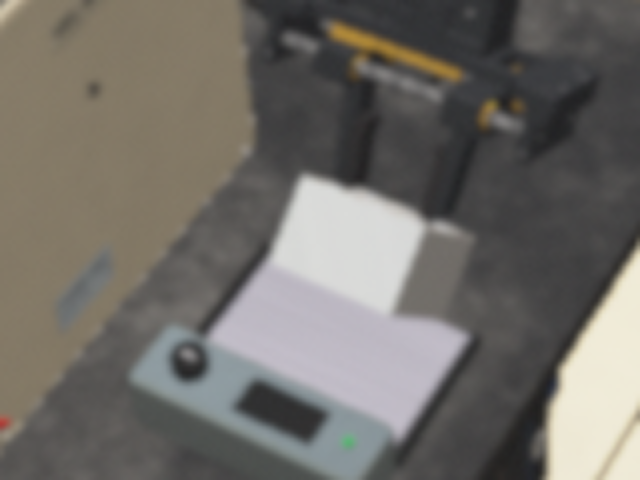

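Call:
{"name": "send_rows", "arguments": {
  "moves": [0.004, 0, 0.002, 0, 0, 0, 0.008, 0, 0.004, 0, 0, 0, 0.011, 0, 0.005, 0, 0, 0, 0.011, 0, 0.005, 0, 0, 0, 0.011, 0, 0.005, 0, 0, 0]
}}

```text
clock: 7.43
tool_pos: [0.4348, 0.2909, 0.105]
eef_rot: [0.675, 0.689, 0.183, -0.189]
contact_force: [0.2, -0.1, 0.2]
opening: 0.501
```

```bash
python3 - <<'E'
from log import *
log()
p=snap("side");save(p,"s5.png",(210,280,370,400),4)
E
```

```text
psi,th,roll [ 1.2 30.5 -0.1] q [ 0.18  1.1  -1.04  2.16  1.69  0.39 -2.01] tip [0.4345 0.3036 0.0834] F [ 0.2 -0.1  0.2] t 7.4333
```

View pics/s5.png

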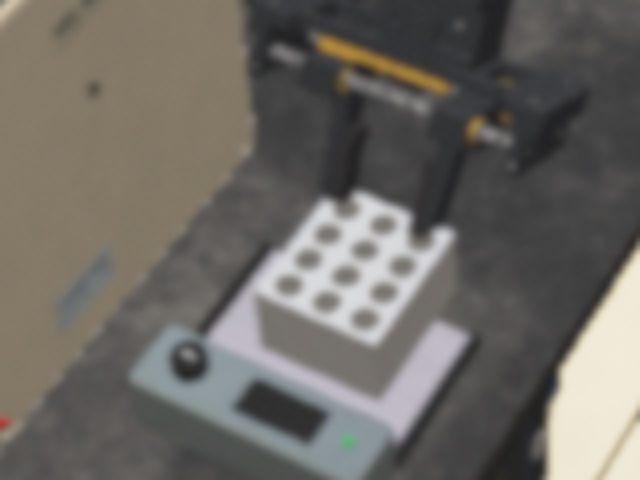

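Call:
{"name": "send_rows", "arguments": {
  "moves": [-0.022, 0, -0.013, 0, 0, 0, -0.043, 0, -0.025, 0, 0, 0, -0.052, 0.001, -0.009, 0, 0, 0, -0.062, 0.002, 0.007, 0, 0, 0, -0.07, 0.002, 0.021, 0, 0, 0]
}}

```text
clock: 7.9
tool_pos: [0.4385, 0.2397, 0.0502]
eef_rot: [0.676, 0.688, 0.183, -0.188]
contact_force: [0.9, 0.5, -0.0]
opening: 0.496
```

```bash
python3 - <<'E'
from log import *
log();blk(zlo=.054,zhi=.072,tag="6",lo=(.35,.26))
T=tcp_for_tip([.438,.29,.03],1,30);go(T,1,30)
E
```

```text
psi,th,roll [ 1.  30.4 -0.1] q [ 0.28  1.23 -1.02  2.19  1.86  0.42 -2.02] tip [0.4382 0.2523 0.0287] F [ 0.9  0.5 -0. ] t 7.9
side 860 c [439.6 327.7] s [83.4 94.4] a 1.1 [[397.0, 374.0], [399.0, 280.0], [482.0, 281.0], [480.0, 376.0]] z 0.0602
top 788 c [438.7 323.1] s [79.5 92. ] a 0.5 [[399.0, 369.0], [399.0, 277.0], [479.0, 277.0], [478.0, 369.0]] z 0.0619
shift [0.034  0.0019 0.0167] |0.038| rv [-0.3 -0.4 -0.1] |0.5|
```

View pics/top6.png

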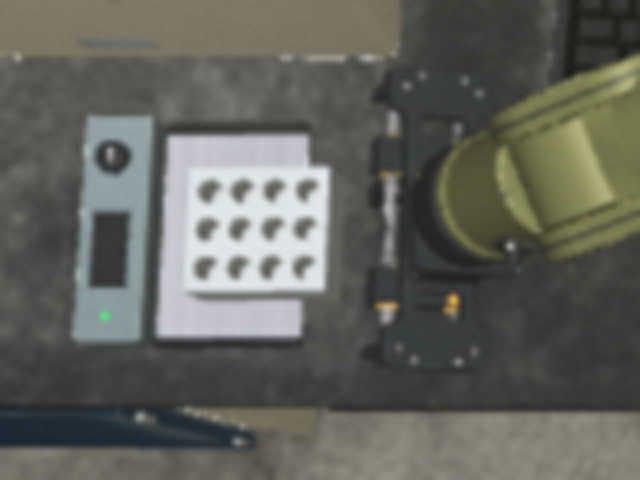

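View pics/side6.png

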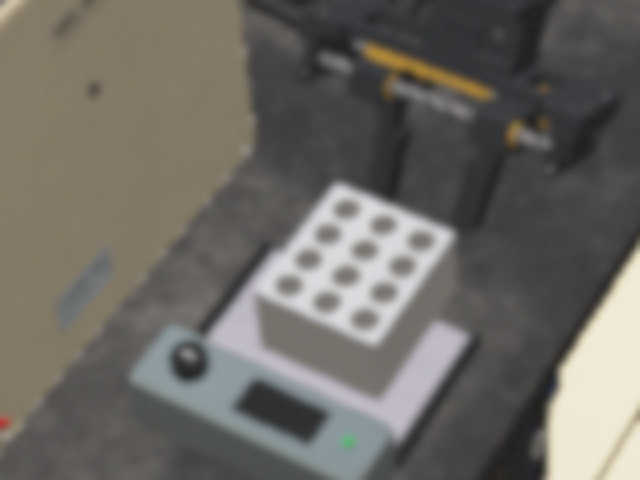

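The block lies square on the plate with its wells up, overhanging the front by about 25 mm. Next I push it back.

Call:
{"name": "send_rows", "arguments": {
  "moves": [0.009, 0, 0.0045, 0, 0, 0, 0.016, 0, 0.008, 0, 0, 0, 0.022, 0, 0.011, 0, 0, 0, 0.028, 0, 0.014, 0, 0, 0, 0.034, 0, 0.017, 0, 0, 0]
}}

```text
clock: 8.42
tool_pos: [0.4364, 0.2778, 0.0515]
eef_rot: [0.677, 0.688, 0.181, -0.188]
contact_force: [0.3, -2.9, -2.6]
opening: 0.498
```

```bash
python3 - <<'E'
from log import *
log();blk(zlo=.054,zhi=.072,lo=(.35,.26))
T=tcp_for_tip([.438,.302,.03],1,30);go(T,1,30)
E
```

```text
psi,th,roll [ 1.  30.3 -0.3] q [ 0.21  1.24 -1.05  2.17  1.86  0.47 -2.07] tip [0.4361 0.2904 0.0299] F [ 0.3 -2.9 -2.6] t 8.4167
side 875 c [439.  347.3] s [82.5 94.9] a 1.1 [[397.0, 394.0], [399.0, 299.0], [481.0, 301.0], [479.0, 396.0]] z 0.0604
top 790 c [438.5 344.6] s [80.6 92.8] a 1.4 [[397.0, 390.0], [399.0, 297.0], [480.0, 299.0], [478.0, 392.0]] z 0.0619
shift [0.0084 0.0022 0.0057] |0.010| rv [-0.3 -0.5 -0. ] |0.6|
```

Call:
{"name": "send_rows", "arguments": {
  "moves": [0.0025, 0, 0.0014, 0, 0, 0, 0.005, 0, 0.0028, 0, 0, 0, 0.007, 0, 0.004, 0, 0, 0, 0.0085, 0, 0.0049, 0, 0, 0, 0.0095, 0, 0.0055, 0, 0, 0]
}}

```text
clock: 8.93
tool_pos: [0.436, 0.2892, 0.0519]
eef_rot: [0.676, 0.688, 0.181, -0.189]
contact_force: [-0.4, -11.2, 5.9]
opening: 0.5
```

```bash
python3 - <<'E'
from log import *
log();blk(zlo=.054,zhi=.072,lo=(.35,.26),tag="7")
E
```

```text
psi,th,roll [ 1.1 30.3 -0.3] q [ 0.19  1.24 -1.06  2.16  1.86  0.48 -2.09] tip [0.4356 0.3019 0.0303] F [ -0.4 -11.2   5.9] t 8.9333
side 899 c [438.1 357.8] s [82.8 95.4] a 1.0 [[396.0, 405.0], [398.0, 309.0], [480.0, 311.0], [479.0, 406.0]] z 0.0603
top 806 c [438.  354.9] s [80.7 96. ] a 1.1 [[397.0, 402.0], [399.0, 306.0], [479.0, 308.0], [477.0, 404.0]] z 0.0618
```

View pics/side7.png

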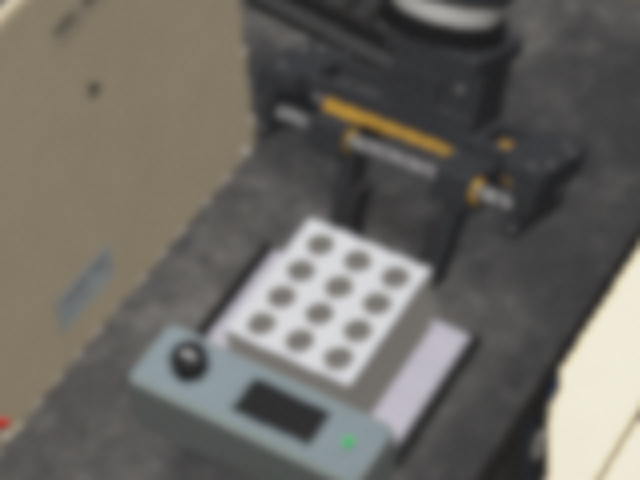

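View pics/top7.png

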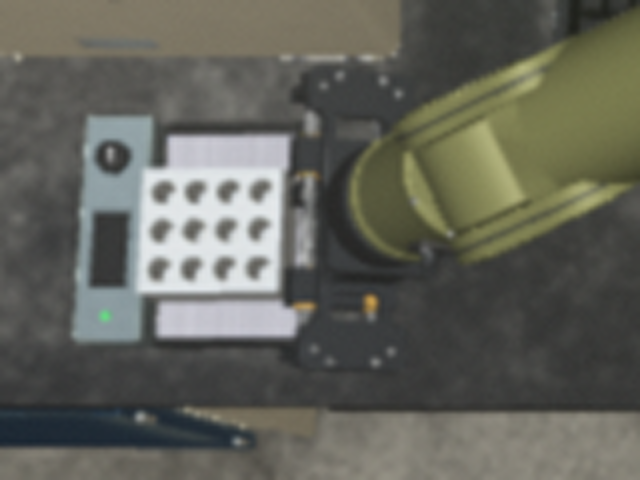

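Contact force rose from about 3 N to 11 N, so the block has reached the housing. One more small nudge to seat it, then I back away.

Call:
{"name": "send_rows", "arguments": {
  "moves": [0.001, 0, 0.0005, 0, 0, 0, 0.0015, 0, 0.001, 0, 0, 0, 0.002, 0, 0.001, 0, 0, 0, 0.002, 0, 0.001, 0, 0, 0, 0.002, 0, 0.001, 0, 0, 0]
}}

```text
clock: 9.45
tool_pos: [0.436, 0.2893, 0.0519]
eef_rot: [0.677, 0.688, 0.18, -0.187]
contact_force: [-0.0, -11.7, 7.8]
opening: 0.501
```

```bash
python3 - <<'E'
from log import *
log()
E
```

```text
psi,th,roll [ 1.  30.1 -0.3] q [ 0.19  1.24 -1.06  2.16  1.86  0.48 -2.09] tip [0.4357 0.3019 0.0303] F [ -0.  -11.7   7.8] t 9.45
```

Call:
{"name": "send_rows", "arguments": {
  "moves": [-0.01, 0, -0.006, 0, 0, 0, -0.03, 0, -0.018, 0, 0, 0, -0.052, 0, -0.03, 0, 0, 0, -0.052, 0, -0.05, 0, 0, 0, -0.052, 0, -0.07, 0, 0, 0]
}}

```text
clock: 9.87
tool_pos: [0.4371, 0.2083, 0.0864]
eef_rot: [0.678, 0.687, 0.181, -0.189]
contact_force: [-0.3, 0.7, 0.1]
opening: 0.496
```

Call:
{"name": "send_rows", "arguments": {
  "moves": [0, 0, -0.02, 0, 0, 0, 0, 0, -0.04, 0, 0, 0, 0, 0, -0.06, 0, 0, 0, 0, 0, -0.06, 0, 0, 0, 0, 0, -0.06, 0, 0, 0]
}}

```text
clock: 10.28
tool_pos: [0.4389, 0.1781, 0.1393]
eef_rot: [0.678, 0.687, 0.183, -0.189]
contact_force: [0.5, 0.2, 0.1]
opening: 0.5
```

```bash
python3 - <<'E'
from log import *
log();blk(zlo=.054,zhi=.072,lo=(.35,.26),tag="8")
for n in("side","top"):
    p=snap(n);save(p,n+"9.png");x,m=plate(p);w=cloud(p)
    h=region(w,[.36,.38,.042],[.54,.46,.052]);im=p["image"]
    for q in("tape_roll","stapler","beaker_50"):
        d=imaging.look_for(q,p)[0];print(q,round(d["score"],2),(np.array(d["box"])*[640,480,640,480]).round())
    # front exposed strip of the plate: y range of plate pixels just in front of block
    z=w[(abs(w[...,0]-.438)<.03)&(w[...,2]>.007)&(w[...,2]<.013)&(w[...,1]>.29)&(w[...,1]<.33)]
    print(n,"strip y",np.percentile(z[:,1],[2,98]).round(4) if len(z) else None,len(z))
E
```

```text
psi,th,roll [ 0.8 30.4 -0.3] q [ 0.4   0.98 -0.98  2.21  1.18  0.26 -1.38] tip [0.4386 0.1908 0.1178] F [0.5 0.2 0.1] t 10.2833
side 899 c [438.9 358. ] s [82.2 91.6] a 1.8 [[396.0, 402.0], [399.0, 311.0], [481.0, 314.0], [479.0, 405.0]] z 0.0602
top 804 c [437.9 354.5] s [81.4 94.3] a 0.1 [[397.0, 402.0], [397.0, 307.0], [479.0, 307.0], [479.0, 402.0]] z 0.0618
tape_roll 0.67 [377. 265.  31.  32.]
stapler 0.92 [413. 222.  40.  26.]
beaker_50 0.79 [393. 177.  19.  23.]
side strip y None 0
tape_roll 0.61 [318. 299.  39.  37.]
stapler 0.5 [422. 311.   6.  12.]
beaker_50 0.71 [470. 248.  21.  22.]
top strip y [0.294  0.3087] 31
```

View pics/side8.png

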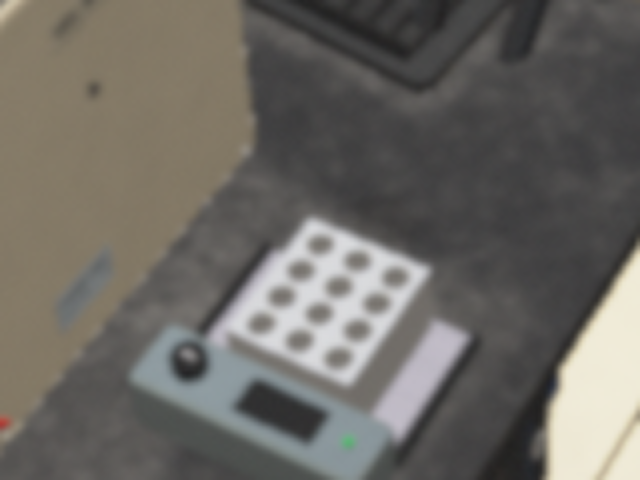

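View pics/top8.png

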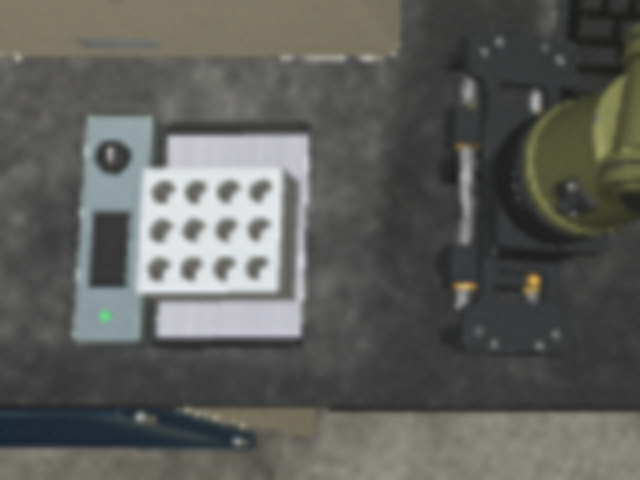

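View pics/top9.png

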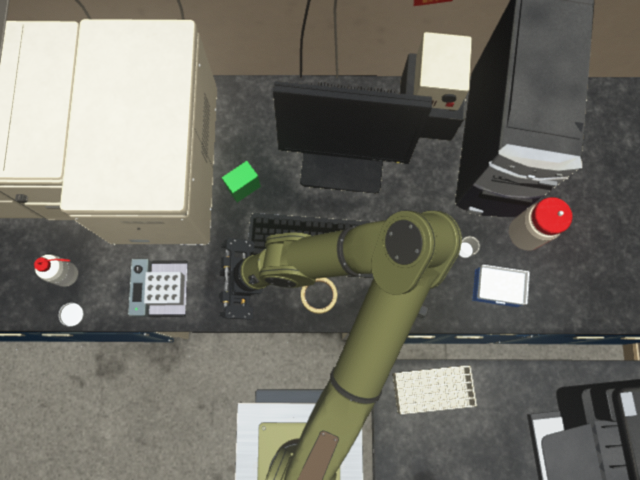

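```bash
python3 - <<'E'
from h import *
print(r.finish_job()); print(r.get_state()["clock"])
E
```

```text
the job is handed in; nothing more can be done
None
the job is handed in; nothing more can be done
```

The tube block now lies on the heating plate with its wells up, pushed back square against the control housing. I handed the job in at about 10.5 s of the 51 s allowed.

**What I did:** I used the half-open fingers, tilted about 30°, as a two-point pusher.
1. I pushed the block low. It turned from about 14° askew to square and stopped against the front edge, where the force rose to about 15 N.
2. I pushed it about 78 mm up. It pivoted over the edge and fell onto the plate.
3. I pushed it back until it stopped. The force rose from about 3 N to 11 N, and a further nudge moved nothing.
4. I backed the gripper away.

**Last checks:**
- **Position:** the block's centre is about 50 mm behind the front edge (50.3 mm in the top view, 49 mm in the side view), where 50 mm is home. Its top is about 61 mm up, close to the expected 62 mm.
- **Squareness:** the block's angle reads 0.1° in the top view and 1.8° in the side view. The plate itself reads about 1°, so it is square within measuring error.
- **Bystanders:** the tape roll and beaker showed no movement beyond detector noise. The stapler was unchanged in the side view, but the arm mostly hid it in the top view, so that view gave no check. The green look-alike stands where it was.
- **Robot:** the wrist force was near zero and the gripper was clear of everything at hand-in.

**Problems along the way:**
- At 40° tilt a wrist joint came within 0.005 rad of its lower limit and a brief 19 N force showed. I reduced the tilt to 30° to clear it.
- The block overhung the front by about 25 mm after falling, more than the 10 to 20 mm expected. The final push corrected that.

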